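# Load a light tray evenly on its narrow stand

## Task

The light wooden tray is balanced on a narrow stand with a heavy round iron weight lying off-centre in it. First push the weight along the tray to the middle, then gently stand one of the two black-capped jars upright at each end of the tray and let go of everything. The tray must never tip or be shoved off its place on the stand, and the tall amber bottle is to be left alone.

Things in the scene. Friction and masses are not known exactly. Their poses are not given: they have to be found in the camera images.
- stand: fixed wooden stand, 70 mm high: 120 mm square foot, post, 80 mm square flat head topped with rubber. Origin: centre of its underside on the table; the head is centred above it, its sides along the stand's x and y.
- tray: light (0.12 kg) open plywood tray, 300 mm long (its x) x 82 mm wide (its y) x 30 mm high, floor and walls 5 mm thick, inside 290 x 72 mm, lying loose and level with its middle on the stand's head (40 mm to either side of the middle is supported, the rest overhangs); small dark cleats on the outside of the long walls mark the middle. Rough rubber holds it but a careless load tips it over the head's edge. Origin: centre of its underside; x along its length, z up.
- weight: heavy (about 0.5 kg) round dark iron ballast weight: a disc 64 mm in diameter and 20 mm high with a 40 mm round boss on top, 34 mm high in all, lying flat on the tray floor 30 to 41 mm from the tray's middle; it slides along the tray floor when pushed. Origin: centre of its underside.
- jar_1: plain grey jar with a black cap, 56 mm in diameter, 88 mm high, about 0.2 kg, standing on the table. Origin: centre of its underside. The two jars are alike; either may go at either end.
- jar_2: the second jar, like jar_1.
- bottle: amber bottle with a yellow cap, 44 mm in diameter, 121 mm high, standing on the table: a bystander. Origin: centre of its underside.
Not all that is in view belongs to the job. What is shaped like the jar_2 but blue is not meant.

How it is judged:
By the outcome, as a careful person would: the job done as asked, in the order asked, and still so for the second after the job is handed in, with the robot touching nothing.
It also fails if it takes over 72 s, if anything falls off the work surface, if the arm or the gripper's body presses on something with over 40 N, if the wrist force passes 120 N, or if a joint passes its speed limit or range.

## Robot

A 6-joint arm with a two-finger parallel gripper is mounted at the origin on a cart in front of the work surface, level with it; the furniture and walls round the work are solid. World frame = base frame: x ahead of the robot, y to its left, z up, the work surface at z = 0. Lengths are in m, angles in degrees, forces in N, time in s.
With the tool pointing down it reaches from about 0.275 to 1 m from the base axis. Payload 8.4 kg.
Tool frame: the origin (TCP) lies at the very end of the fingers, on their centre line; the grasp point (between the pads) lies 19 mm behind it; z points along the fingers, y is the line along which they close (so a half turn about z gives the same grasp; the last joint's range is limited). The gripper opens to 85 mm and grips with 20 to 120 N. Pads are 22 mm wide; open, the fingers measure 114 mm over their backs; the gripper's body (76 mm by 85 mm) begins 54 mm behind the grasp point. The pads swing forward as they close: fully open they stand 13 mm farther back than shut.
Start: joints at [-64.423, 20.225, 93.587, -0, 66.188, -0.138], TCP at [0.271, -0.563, 0.192] pointing down, gripper open.
Joint ranges: [-150.9, 150.9], [-52.94, 120.26], [3.33, 152.33], [-74.26, 254.26], [0, 154.13], [-172.89, 172.89]. Speed limits (degrees/s): [127.2, 127.2, 159.86, 180, 180, 180].

## Interface

Orientations are given as [roll, pitch, yaw] about the fixed x, y, z axes, in that order (R = Rz(yaw) Ry(pitch) Rx(roll)).
In Python, from station import get_state, capture, calibration, job_done gives the robot as it stands. The module is installed in compiled form; this text tells all that it offers.
- The arm moves only by the shell command python3 -m crank 'ROWS'. ROWS is JSON, a list of rows, each a list of 3 entries, a list of its own where there are three numbers: the closure in counts, from 0 (fully open) to 255 (shut), then the shift along the tool's x, y, z in mm, then the turn about the tool's z in rad. A call has 1 to 20 rows; each row shifts and turns the commanded pose from where the row before left it, along the tool's axes as they then stand; what a row does not reach is not made up. A row lasts 1/12 s, in which the tool goes at most 41.7 mm and 7.16 degrees, less where a joint would pass 70% of its speed; a pose out of reach is approached as far as the arm can. A call with a gripper value outside its range is refused whole. The fingers move at their own pace and stop on an object; the grip force is fixed at half the most. Time passes only in rows, so rows that do not move let the fingers close. It gives the time, the measured TCP pose, the force, the opening and the grip force at its end, in the units of the state.
- get_state(): the state, without advancing time (a new reading comes with each control period).
- capture(name): name is "scene" or "top" or "wrist"; returns (picture, depth): 400x640x3 uint8, red, green, blue; 400x640 float32, m along the optical axis (not along the pixel's ray), 0 where there is no reading.
- calibration(name): a dict with "intrinsics" (3x3 intrinsics, pixels), "camera_from_world" (4x4, takes a point from world to camera coordinates). Camera axes: x right, y up, looking along -z (the intrinsics and any distortion apply to the point x, -y, -z); pixel columns grow to the right and rows downward; lengths in m; the calibration is good to about 2 mm. A picture is of the moment at which its call begins: read the wrist's pose just before it. calibration takes no time and is no camera call; for the wrist camera it gives the pose at the moment of the call.
- job_done(): hands the job in; it is judged then, once.
The state is a dict: "t": time; "q": joint angles; "dq": joint speeds; "tau": joint torques, N m; "tcp_pos": TCP position; "ee_rot": TCP orientation; "ft_force": force on the tool from outside, world axes, zero at the start; "wrist_torque": the same for the moment, N m; "finger_gap": finger opening in m; "grip_force": force on a finger pad.
Only numpy, scipy, OpenCV 4.12 (cv2) and the standard library are available. Lean on these libraries where they do the work, as an engineer would, in place of code of your own. Each camera call takes 0.05 s, during which the arm holds its last target. There are 200 camera calls.

## Working session

There is one attempt and no reset: what is moved stays moved. The work goes in short steps, Python scripts to look and compute and a shell command to move; the robot and the scene stay as the last step left them, time stands still between calls to the robot, and variables do not carry over. Pictures are saved under pics/ and viewed, at most 10 in all, crops included, and the job is handed in when it is done.

```bash
mkdir -p pics; cat > h.py <<'E'
import numpy as np, cv2
from station import get_state, capture, calibration, job_done
def cloud(name):
    c=calibration(name); im,d=capture(name)
    K=np.array(c["intrinsics"]);T=np.array(c["camera_from_world"])
    v,u=np.mgrid[0:400,0:640]
    dist=np.array(c.get("distortion",np.zeros(5)),float)
    n=cv2.undistortPoints(np.stack([u.ravel(),v.ravel()],1).astype(np.float64)[:,None],K,dist)[:,0]
    z=d.ravel()
    P=np.stack([n[:,0]*z,-n[:,1]*z,-z,np.ones_like(z)])
    W=(np.linalg.inv(T)@P)[:3].T.reshape(400,640,3); W[d==0]=np.nan
    return im,d,W
def save(im,n): cv2.imwrite(f"pics/{n}.png",im[:,:,::-1])
E
python3 - <<'E'
from h import *
for n in("top","scene"):
    im,d,W=cloud(n); save(im,n+"0"); np.savez(n+"0.npz",im=im,d=d,W=W)
    c=calibration(n);print(n,list(c), np.linalg.inv(c["camera_from_world"])[:3,3])
s=get_state();print(s["tcp_pos"],s["ee_rot"],s["t"])
E
```

```text
top ['intrinsics', 'camera_from_world'] [0.34800262 0.07693971 1.22320559]
scene ['intrinsics', 'camera_from_world'] [-0.20838794  0.70382054  0.74441867]
[ 0.27096022 -0.56269193  0.19173961] [-1.79929201e+02  4.29139929e-04  2.57122220e+01] 0.1
```

View pics/top0.png

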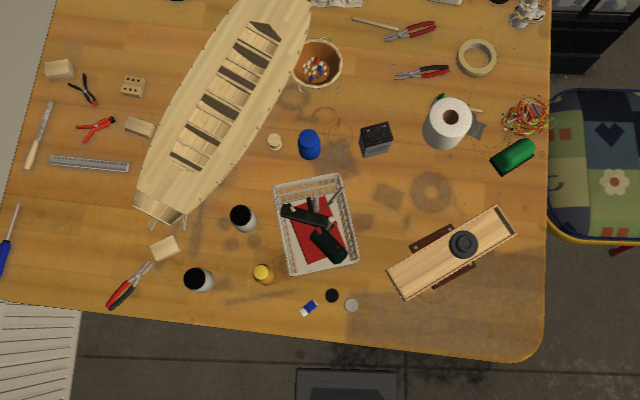

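View pics/scene0.png

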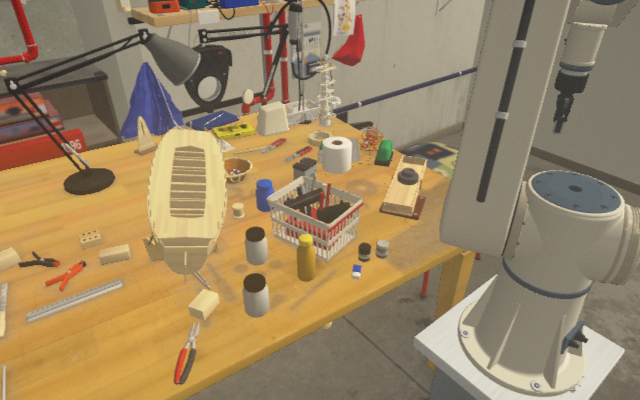

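The top view shows the tray centred near (450,253) with the weight at (463,243). The jars are at (243,218) and (199,279), and the bottle is at (264,274). Next I'll measure these.

```bash
cat > m.py <<'E'
from h import *
def circ(W,m,lab):
    p=W[m]; 
    if len(p)<8: print(lab,len(p));return
    (c,r)=cv2.minEnclosingCircle(p[:,:2].astype(np.float32)); print(lab,len(p),"c",np.round(c,4),"r",round(r,4),"z",np.round(np.median(p[:,2]),4),"mean",np.round(p[:,:2].mean(0),4))
def box(u0,u1,v0,v1):
    m=np.zeros((400,640),bool);m[v0:v1,u0:u1]=1;return m
def tray(W,im,B):
    z=W[...,2]
    m=B&(z>.068)&(z<.106); m&=~((im.max(-1)<90)) 
    p=W[m][:,:2].astype(np.float32); (c,s,a)=cv2.minAreaRect(p)
    bx=cv2.boxPoints((c,s,a)); e=[bx[1]-bx[0],bx[2]-bx[1]]; e=max(e,key=np.linalg.norm); a=np.degrees(np.arctan2(e[1],e[0]))%180
    print("tray c",np.round(c,4),"size",np.round(s,4),"angle",round(a,2)); 
    ax=np.array([np.cos(np.radians(a)),np.sin(np.radians(a))]);c=np.array(c)
    # tilt: floor fit
    f=B&(z>.070)&(z<.085); q=W[f]; A=np.c_[(q[:,:2]-c)@ax,(q[:,:2]-c)@[-ax[1],ax[0]],np.ones(len(q))]
    k=np.abs(A[:,1])<.03; co=np.linalg.lstsq(A[k],q[k,2],rcond=None)[0]; print("floor slope",np.round(co,4))
    return c,ax
E
python3 - <<'E'
from m import *
D=np.load("top0.npz");W=D["W"];im=D["im"];z=W[...,2]
circ(W,box(225,262,200,238)&(z>.08)&(z<.095),"jarA")
circ(W,box(180,220,262,298)&(z>.08)&(z<.095),"jarB")
circ(W,box(248,278,258,290)&(z>.11),"bottle")
B=box(370,530,190,310); c,ax=tray(W,im,B)
circ(W,B&(z>.104),"boss")
m=B&(z>.088)&(im.max(-1)<90)
p=W[m][:,:2]; l=np.c_[(p-c)@ax,(p-c)@[-ax[1],ax[0]]]; m2=abs(l[:,1])<.034
print("dark",l[m2].min(0),l[m2].max(0))
q=W[B&(z>.104)][:,:2]; print("boss local",((q-c)@ax).min(),((q-c)@ax).max(),((q-c)@[-ax[1],ax[0]]).mean())
print("table z",np.nanmedian(z[300:330,420:520]))
cv=B&(z>.02)&(z<.066);q=W[cv][:,:2];print("sub",len(q),((q-c)@ax).min(),((q-c)@ax).max(),np.unique(np.round(W[cv][:,2],2),return_counts=True))
# things near tray/corridor
b=box(270,360,170,280);print("basket",np.nanmax(z[b]),np.nanmin(W[b][:,:2],0),np.nanmax(W[b][:,:2],0))
for n,bb in(("green",box(488,540,135,178)),("roll",box(420,475,95,150))):
  q=W[bb&(z>.02)];print(n,q.min(0),q.max(0))
q=W[:,:400][(z[:,:400]>.1)];print("tall max",q[:,2].max(), q[q[:,2].argmax()])
E
```

```text
jarA 342 c [0.5751 0.281 ] r 0.0244 z 0.0879 mean [0.5747 0.2803]
jarB 373 c [0.4267 0.3727] r 0.0246 z 0.0877 mean [0.4261 0.3729]
bottle 178 c [0.4426 0.2209] r 0.0161 z 0.1209 mean [0.442  0.2203]
tray c [ 0.5046 -0.2045] size [0.0829 0.3013] angle 122.2
floor slope [-0.0024  0.0039  0.0759]
boss 272 c [ 0.5034 -0.2027] r 0.1528 z 0.1083 mean [ 0.5203 -0.2289]
dark [-0.14706619 -0.0324898 ] [0.15089168 0.0333006 ]
boss local -0.14568586196223307 0.14996650610724113 -0.00031521375561129457
table z 0.0007365190155947943
sub 5 -0.044367117420258013 0.04048311791822029 (array([0.02, 0.06]), array([4, 1]))
basket 0.16619216284871863 [ 0.4297966  -0.00242777] [0.71872348 0.22883267]
green [ 0.71560468 -0.43232915  0.0200304 ] [ 0.81519008 -0.3266265   0.07465163]
roll [ 0.77510864 -0.28649388  0.02000551] [ 0.90456674 -0.1555927   0.10573458]
tall max 0.17014072655526147 [1.04903193 0.32934113 0.17014073]
```

```bash
cat >> m.py <<'E'
TC=np.array([.5046,-.2045]);TA=np.radians(122.2);TX=np.array([np.cos(TA),np.sin(TA)]);TY=np.array([-TX[1],TX[0]])
from scipy.spatial.transform import Rotation as Ro
def go(x,y,z,yaw=122.2):
    s=get_state();R=Ro.from_euler("xyz",s["ee_rot"],degrees=True).as_matrix()
    Rt=Ro.from_euler("xyz",[180,0,yaw],degrees=True).as_matrix()
    d=np.array([x,y,z])-s["tcp_pos"]
    print("tcp",np.round(s["tcp_pos"],4),np.round(s["ee_rot"],2),"t",s["t"],"F",np.round(s["ft_force"],1),"gap",s["finger_gap"])
    print(" shift tool now mm",np.round(R.T@d*1e3,1),"at target yaw",np.round(Rt.T@d*1e3,1),"turn",np.round(Ro.from_matrix(R.T@Rt).as_rotvec(),3))
def loc(W,m): q=W[m][:,:2]-TC; return q@TX,q@TY
E
python3 - <<'E'
from m import *
D=np.load("top0.npz");W=D["W"];im=D["im"];z=W[...,2]
B=box(440,490,220,265)&(im.max(-1)<110)
for a,b,n in((.103,.115,"boss"),(.088,.1,"disc")):
    x,y=loc(W,B&(z>a)&(z<b)); k=(abs(y)<.033)
    x,y=x[k],y[k];print(n,len(x),"x",np.percentile(x,[1,50,99]),"y",np.percentile(y,[1,50,99]))
x,y=loc(W,B&(z>.103));k=abs(y)<.03;w=np.median(x[k]);print("w",w)
e=TC+TX*(w-.032-.011-.025);print("pre",e);go(*e,.19)
# cleats / red-brown foot things
f=box(370,530,190,310)&(im[...,0].astype(int)>im[...,1]*1.35)&(im.max(-1)<130)
x,y=loc(W,f);zz=W[f][:,2]
for s in(-1,1):
    k=(y*s>.038);print("cleat",k.sum(),np.percentile(x[k],[2,50,98]),np.percentile(y[k],[2,98]),np.median(zz[k]))
# clearance at jars
for n,(cx,cy) in(("A",(.575,.281)),("B",(.4265,.3727))):
    q=W.reshape(-1,3);q=q[np.isfinite(q[:,2])];d=q[:,:2]-[cx,cy];lx=d@TX;ly=d@-TY
    r=np.hypot(lx,ly)
    k=(abs(lx)<.022)&(abs(ly)<.075)&(r>.033);print(n,"finger zone zmax",q[k,2].max(), "body zone",q[(abs(lx)<.06)&(abs(ly)<.06)&(r>.033),2].max())
    for yaw in (100,140,160,180,60,30): 
        t=np.radians(yaw);X=d@[np.cos(t),np.sin(t)];Y=d@[-np.sin(t),np.cos(t)];k=(abs(X)<.022)&(abs(Y)<.075)&(r>.033);print(yaw,round(q[k,2].max(),3),end=" ")
E
```

```text
boss 249 x [-0.05345283 -0.0339032  -0.01495123] y [-0.01855084 -0.00030481  0.01760548]
disc 327 x [-0.06200153 -0.02510219 -0.00315453] y [-0.03053791 -0.00232493  0.02941422]
w -0.03390320417763661
pre [ 0.5589018  -0.29072979]
tcp [ 0.271  -0.5627  0.1917] [-179.93    0.     25.71] t 0.1 F [ 0.9  0.3 -1.3] gap 0.08531926486857395
 shift tool now mm [ 377.4 -120.1    1.9] at target yaw [ 76.7 388.6   1.7] turn [-1.000e-03 -1.000e-03 -1.684e+00]
cleat 596 [-0.09528231  0.00695501  0.10669356] [-0.20182048 -0.04291023] 0.011668850337639647
cleat 545 [-0.18546714 -0.04606654  0.06078435] [0.04174694 0.1464976 ] 0.004667935368684928
A finger zone zmax 0.00792357758756479 body zone 0.008925981454453558
100 0.009 140 0.007 160 0.006 180 0.006 60 0.007 30 0.006 B finger zone zmax 0.0059253694244219 body zone 0.0078060752706834435
100 0.007 140 0.007 160 0.007 180 0.008 60 0.008 30 0.008
```

```bash
python3 -m crank '[[255,[0,0,0],-0.12],[255,[0,0,0],-0.12],[255,[0,0,0],-0.12],[255,[0,0,0],-0.12],[255,[0,0,0],-0.12],[255,[0,0,0],-0.12],[255,[0,0,0],-0.12],[255,[0,0,0],-0.12],[255,[0,0,0],-0.12],[255,[0,0,0],-0.12],[255,[0,0,0],-0.12],[255,[0,0,0],-0.12],[255,[0,0,0],-0.12],[255,[0,0,0],-0.124]]'
python3 -m crank '[[255,[5.5,27.8,0],0],[255,[5.5,27.8,0],0],[255,[5.5,27.8,0],0],[255,[5.5,27.8,0],0],[255,[5.5,27.8,0],0],[255,[5.5,27.8,0],0],[255,[5.5,27.8,0],0],[255,[5.5,27.8,0],0],[255,[5.5,27.8,0],0],[255,[5.5,27.8,0],0],[255,[5.5,27.8,0],0],[255,[5.5,27.8,0],0],[255,[5.5,27.8,0],0],[255,[5.5,27.8,0],0],[255,[0,0,0],0],[255,[0,0,0],0]]'
python3 -c "
from m import *
e=TC+TX*(-.034-.068);go(*e,.083)"
```

```text
t: 1.27
tcp_pos: [0.271, -0.5628, 0.1919]
ee_rot: [180.0, -0.0, 122.5]
ft_force: [0.2, 1.2, -0.8]
finger_gap: -0.0002
grip_force: 0.0
t: 2.6
tcp_pos: [0.56, -0.2894, 0.1918]
ee_rot: [-180.0, -0.0, 122.3]
ft_force: [0.0, -0.4, -0.1]
finger_gap: -0.0001
grip_force: 0.0
tcp [ 0.56   -0.2894  0.1918] [-1.7997e+02 -4.0000e-02  1.2234e+02] t 2.6 F [ 0.  -0.4 -0.1] gap -0.00013318025461917245
 shift tool now mm [ -0.7  -1.6 108.8] at target yaw [ -0.6  -1.7 108.8] turn [-0.001 -0.001  0.002]
```

```bash
python3 -m crank '[[255,[-0.6,-1.6,15],0],[255,[0,0,20],0],[255,[0,0,20],0],[255,[0,0,15],0],[255,[0,0,10],0],[255,[0,0,8],0],[255,[0,0,7],0],[255,[0,0,6],0],[255,[0,0,5],0],[255,[0,0,2],0],[255,[0,0,0],0],[255,[0,0,0],0]]'
python3 - <<'E'
from m import *
e=TC+TX*(-.045);go(*e,.083)
im,d,W=cloud("top");save(cv2.resize(im[180:320,370:550],None,fx=4,fy=4),"t1")
im,d,W=cloud("scene");np.savez("s1.npz",im=im,W=W);save(cv2.resize(im[130:240,340:500],None,fx=4,fy=4),"s1")
E
```

```text
t: 3.6
tcp_pos: [0.5587, -0.292, 0.0847]
ee_rot: [180.0, 0.0, 122.2]
ft_force: [0.7, 0.4, -0.6]
finger_gap: -0.0002
grip_force: 0.0
tcp [ 0.5587 -0.292   0.0847] [1.7999e+02 2.0000e-02 1.2220e+02] t 3.6 F [ 0.7  0.4 -0.6] gap -0.0001519032903548661
 shift tool now mm [57.9  0.9  1.7] at target yaw [57.9  0.9  1.7] turn [0. 0. 0.]
```

View pics/s1.png

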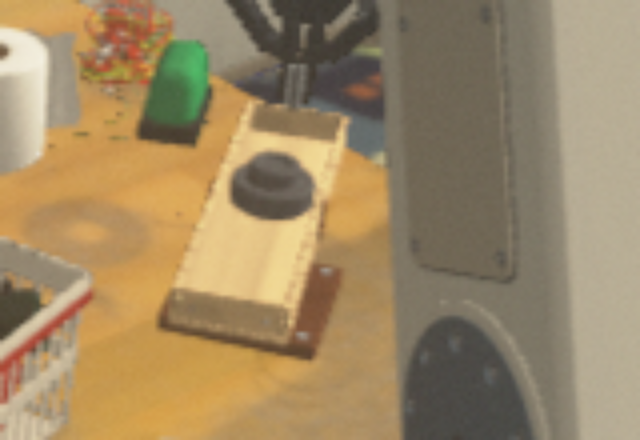

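```bash
python3 - <<'E'
from m import *
def prj(n,P):
    c=calibration(n);T=np.array(c["camera_from_world"]);K=np.array(c["intrinsics"])
    p=T@np.r_[P,1];q=K@np.array([p[0],-p[1],-p[2]]);return q[:2]/q[2]
s=get_state()
o=lambda uv:np.round((uv-[340,130])*4)
print("tip",o(prj("scene",s["tcp_pos"])))
for x in(-.15,.15,0):
  for y in(-.041,.041): print(x,y,o(prj("scene",np.r_[TC+TX*x+TY*y,.1])))
E
```

```text
tip [288. 146.]
-0.15 -0.041 [248.  96.]
-0.15 0.041 [349. 111.]
0.15 -0.041 [172. 283.]
0.15 0.041 [292. 305.]
0 -0.041 [213. 181.]
0 0.041 [323. 199.]
```

View pics/t1.png

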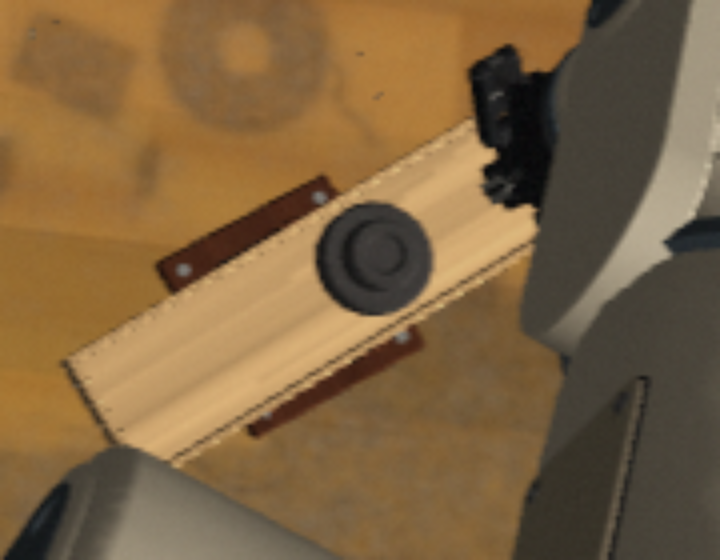

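```bash
python3 - <<'E'
from m import *
D=np.load("s1.npz");W=D["W"]
# scene px column through finger: crop x 285..305 -> u 411..416; rows crop 60..180 -> v 145..175
for v in range(142,176,2): print(v,[np.round(W[v,u],3).tolist() for u in(412,414)],D["im"][v,413])
E
```

```text
142 [[0.558, -0.276, 0.176], [0.566, -0.296, 0.167]] [72 64 58]
144 [[0.558, -0.276, 0.169], [0.563, -0.293, 0.163]] [72 67 56]
146 [[0.559, -0.279, 0.161], [0.553, -0.282, 0.162]] [133 130 118]
148 [[0.557, -0.278, 0.155], [0.551, -0.28, 0.157]] [95 89 81]
150 [[0.557, -0.279, 0.148], [0.554, -0.285, 0.148]] [90 84 74]
152 [[0.556, -0.279, 0.142], [0.55, -0.282, 0.143]] [90 82 72]
154 [[0.553, -0.277, 0.137], [0.556, -0.29, 0.131]] [90 82 72]
156 [[0.553, -0.278, 0.129], [0.547, -0.281, 0.131]] [95 90 80]
158 [[0.584, -0.319, 0.097], [0.58, -0.324, 0.097]] [141 117  85]
160 [[0.582, -0.318, 0.09], [0.579, -0.324, 0.09]] [139 118  83]
162 [[0.584, -0.322, 0.081], [0.576, -0.323, 0.084]] [141 116  84]
164 [[0.581, -0.319, 0.076], [0.578, -0.327, 0.074]] [222 186 128]
166 [[0.574, -0.312, 0.074], [0.573, -0.321, 0.071]] [232 201 138]
168 [[0.563, -0.298, 0.076], [0.562, -0.309, 0.072]] [228 194 136]
170 [[0.516, -0.24, 0.108], [0.51, -0.242, 0.11]] [113 103  91]
172 [[0.509, -0.231, 0.108], [0.504, -0.235, 0.108]] [113 104  95]
174 [[0.506, -0.229, 0.103], [0.505, -0.238, 0.1]] [102  92  83]
```

```bash
python3 - <<'E'
from m import *
s=get_state();print(s["t"],s["tcp_pos"],s["q"])
im,d,W=cloud("scene")
for v in range(146,170,2): print(v,[np.round(W[v,u],3).tolist() for u in(411,413)],im[v,413])
c=calibration("wrist");print(np.linalg.inv(c["camera_from_world"])[:3,3])
im,d,W=cloud("wrist");save(im,"w1");print(np.nanmin(d[d>0]))
E
```

```text
3.7 [ 0.55879514 -0.29200498  0.08488887] [-2.77255858e+01  2.72287430e+01  9.79596315e+01 -1.16219342e-03
  5.47669531e+01 -5.99348866e+01]
146 [[0.563, -0.279, 0.16], [0.558, -0.283, 0.161]] [115 111 102]
148 [[0.565, -0.283, 0.151], [0.557, -0.283, 0.154]] [95 89 79]
150 [[0.561, -0.28, 0.146], [0.551, -0.277, 0.151]] [92 85 77]
152 [[0.557, -0.276, 0.142], [0.554, -0.281, 0.142]] [90 81 74]
154 [[0.556, -0.275, 0.136], [0.556, -0.285, 0.133]] [93 83 77]
156 [[0.558, -0.279, 0.127], [0.556, -0.286, 0.126]] [96 90 81]
158 [[0.587, -0.318, 0.096], [0.584, -0.325, 0.095]] [138 116  82]
160 [[0.587, -0.32, 0.088], [0.583, -0.324, 0.088]] [143 119  85]
162 [[0.589, -0.323, 0.078], [0.58, -0.322, 0.083]] [140 114  83]
164 [[0.583, -0.317, 0.076], [0.578, -0.321, 0.076]] [222 186 128]
166 [[0.577, -0.31, 0.073], [0.569, -0.31, 0.076]] [231 199 137]
168 [[0.528, -0.249, 0.107], [0.561, -0.301, 0.075]] [228 196 136]
[ 0.51448019 -0.22215183  0.26699488]
0.06363185
```

View pics/w1.png

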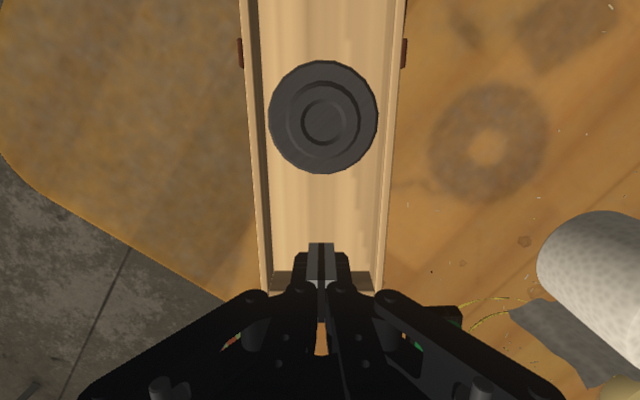

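The wrist view shows the closed fingers at (320,270), inside the tray behind the weight at (322,117), with the cleats at (240,50) and (404,52). In the scene view the tips look higher than the reported TCP, so I'll check that against the wrist depth.

```bash
python3 - <<'E'
from m import *
im,d,W=cloud("wrist")
for n,(u,v) in dict(boss=(322,120),disc=(290,120),floor=(322,200),table=(500,60),rimL=(398,200),tip=(314,262),tip2=(328,250),tipend=(320,246),low=(320,285)).items():
    print(n,np.round(np.nanmedian(W[v-1:v+2,u-1:u+2].reshape(-1,3),0),4),d[v,u])
for v in range(236,300,6): print(v,[np.round(W[v,u],4).tolist() for u in (314,328)])
E
```

```text
boss [ 0.5209 -0.2312  0.1068] 0.15503292
disc [ 0.5067 -0.2399  0.1095] 0.15209256
floor [ 0.551  -0.2783  0.0753] 0.20258658
table [ 6.244e-01 -1.178e-01  5.000e-04] 0.24267848
rimL [ 6.272e-01 -2.612e-01  5.000e-04] 0.28079012
tip [ 0.5503 -0.285   0.1484] 0.1349293
tip2 [ 0.556  -0.2813  0.1369] 0.14587633
tipend [ 0.5525 -0.2835  0.1324] 0.15069245
low [ 0.5542 -0.2857  0.1617] 0.12375881
236 [[0.5605, -0.3045, 0.0766], [0.5694, -0.2995, 0.0754]]
242 [[0.5631, -0.3087, 0.0763], [0.5723, -0.3041, 0.0743]]
248 [[0.5502, -0.2854, 0.134], [0.5559, -0.2811, 0.1351]]
254 [[0.5501, -0.285, 0.1406], [0.5559, -0.2813, 0.1407]]
260 [[0.5503, -0.2851, 0.1459], [0.5557, -0.2813, 0.1465]]
266 [[0.5505, -0.2852, 0.1509], [0.5555, -0.2812, 0.152]]
272 [[0.5503, -0.2846, 0.1566], [0.5555, -0.2814, 0.1566]]
278 [[0.5505, -0.2847, 0.1609], [0.5554, -0.2815, 0.161]]
284 [[0.5516, -0.2865, 0.1621], [0.5548, -0.2807, 0.1666]]
290 [[0.5501, -0.2838, 0.1704], [0.5549, -0.2811, 0.17]]
296 [[0.5502, -0.2838, 0.1739], [0.5548, -0.2811, 0.1737]]
```

```bash
python3 -m crank '[[255,[3,0.5,0],0],[255,[4,0.4,0],0],[255,[4,0,0],0],[255,[4,0,0],0],[255,[4,0,0],0],[255,[3,0,0],0],[255,[3,0,0],0],[255,[3,0,0],0],[255,[3,0,0],0],[255,[0,0,0],0]]'
python3 - <<'E'
from m import *
s=get_state();print(s["ft_force"],s["tcp_pos"])
im,d,W=cloud("wrist");save(im,"w2");z=W[...,2]
x,y=loc(W,(z>.104)&(z<.112)&(im.max(-1)<110)&box(250,400,0,230));print("boss",len(x),np.median(x),np.median(y))
im,d,W=cloud("scene")
m=box(395,430,140,175);z=W[...,2];x,y=loc(W,m);k=(abs(y)<.02)&(x>-.095)&(x<-.05)
zz=W[m][:,2][k];print("finger z low",np.sort(zz[zz>.08])[:25].round(3))
E
```

```text
t: 4.68
tcp_pos: [0.5423, -0.2647, 0.0843]
ee_rot: [-180.0, -0.0, 122.2]
ft_force: [-0.5, 0.3, 0.5]
finger_gap: -0.0004
grip_force: 0.0
[-0.48147224  0.25339866  0.47495095] [ 0.54230645 -0.26468189  0.08434201]
boss 3815 -0.03123343858764923 0.00029747569387082853
finger z low [0.094 0.125 0.125 0.126 0.126 0.128 0.129 0.129 0.131 0.131 0.131 0.132
 0.132 0.133 0.133 0.134 0.135 0.136 0.136 0.136 0.136 0.136 0.136 0.136
 0.137]
```

```bash
python3 -m crank '[[255,[3,0,0],0],[255,[3,0,0],0],[255,[3,0,0],0],[255,[3,0,0],0],[255,[0,0,0],0]]'
python3 - <<'E'
from m import *
im,d,W=cloud("wrist");save(im,"w3");z=W[...,2]
x,y=loc(W,(z>.104)&(z<.112)&(im.max(-1)<110)&box(250,400,0,230));print("boss",len(x),np.median(x),np.median(y),np.percentile(x,[1,99]))
E
```

```text
t: 5.2
tcp_pos: [0.5358, -0.2545, 0.0843]
ee_rot: [-180.0, -0.0, 122.2]
ft_force: [0.4, -0.2, -0.2]
finger_gap: -0.0002
grip_force: 0.0
boss 3558 -0.030889326582962305 0.0003299273589244786 [-0.04887748 -0.01292456]
```

View pics/w3.png

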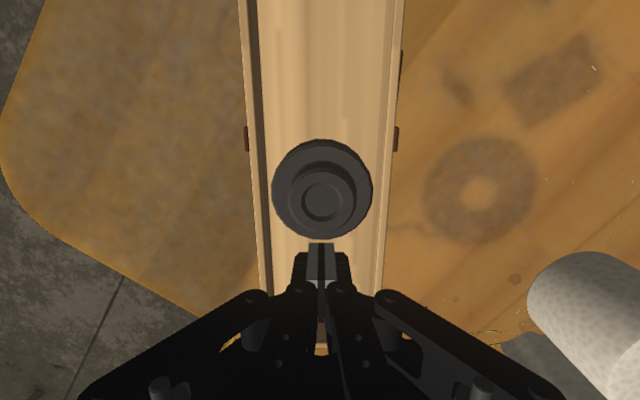

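The weight has not moved and the fingers passed over it. The real fingertips are about 42 mm behind the reported TCP, so I'll back off, go lower by that amount, and check again.

```bash
python3 -m crank '[[255,[-8,0,0],0],[255,[-10,0,0],0],[255,[-8,0,0],0],[255,[-2,0,0],0],[255,[0,0,8],0],[255,[0,0,8],0],[255,[0,0,8],0],[255,[0,0,6],0],[255,[0,0,5],0],[255,[0,0,3],0],[255,[0,0,1],0],[255,[0,0,0],0]]'
cat >> m.py <<'E'
def wrist(name=None):
    im,d,W=cloud("wrist");z=W[...,2]
    if name: save(im,name)
    s=get_state();tl=(s["tcp_pos"][:2]-TC)@TX
    x,y=loc(W,(z>.1035)&(z<.113)&(im.max(-1)<110)&box(220,420,0,235));k=(abs(y)<.025)&(x>tl+.012);x,y=x[k],y[k]
    print("tcp local",round(tl,4),"z",s["tcp_pos"][2],"F",np.round(s["ft_force"],1));
    if len(x)>50:print("boss",len(x),np.percentile(x,[2,50,98]).round(4),"mid",(np.percentile(x,2)+np.percentile(x,98))/2,np.median(y))
    # cleats: dark reddish near rim height
    hs=im.astype(int);m=(hs[...,0]>hs[...,1]*1.5)&(hs.max(-1)<130)&(z>.07)&(z<.12);x,y=loc(W,m)
    for sg in(-1,1):
        k=(y*sg>.036)&(y*sg<.055)
        if k.sum()>20:print("cleat",sg,k.sum(),np.percentile(x[k],[2,50,98]).round(4),np.median(W[m][k][:,2]))
    return im,d,W
E
python3 - <<'E'
from m import *
wrist()
im,d,W=cloud("scene")
m=box(390,440,140,185);x,y=loc(W,m);k=(abs(y)<.016)&(x>-.085)&(x<-.065)
print("tip z",np.sort(W[m][:,2][k]).round(3)[:30])
E
```

```text
t: 6.25
tcp_pos: [0.5511, -0.2786, 0.0451]
ee_rot: [-180.0, -0.0, 122.2]
ft_force: [1.2, 0.8, -0.3]
finger_gap: -0.0001
grip_force: 0.0
tcp local -0.0877 z 0.045411387168317094 F [-0.5  0.5 -0. ]
boss 6985 [-0.0492 -0.0311 -0.0141] mid -0.03163830871873479 0.0002541411064061604
cleat -1 201 [-0.0049  0.0019  0.0081] 0.10058386990444704
cleat 1 189 [-0.0046  0.0019  0.0082] 0.10051807426580817
tip z [0.091 0.092 0.093 0.094 0.095 0.095 0.095 0.096 0.096 0.096 0.097 0.098
 0.098 0.099 0.099 0.099 0.1   0.1   0.1   0.102 0.102 0.102 0.102 0.103
 0.103 0.103 0.103 0.104 0.105 0.105]
```

```bash
python3 -m crank '[[255,[2,0,2],0],[255,[4,0,1],0],[255,[3,0,0],0],[255,[2,0,0],0],[255,[2,0,0],0],[255,[2,0,0],0],[255,[2,0,0],0],[255,[2,0,0],0],[255,[2,0,0],0],[255,[2,0,0],0],[255,[0,0,0],0]]'
python3 -c "
from m import *
wrist()"
```

```text
t: 7.27
tcp_pos: [0.5388, -0.259, 0.0424]
ee_rot: [180.0, -0.0, 122.2]
ft_force: [0.3, -0.5, -0.1]
finger_gap: 0.0005
grip_force: 0.5
tcp local -0.0644 z 0.042431283705135096 F [ 0.5 -0.3 -0.2]
boss 6464 [-0.0368 -0.0201 -0.0032] mid -0.01998828752204471 0.000207172034803567
cleat -1 173 [-0.0046  0.0019  0.0081] 0.1005355194243204
cleat 1 162 [-0.0044  0.002   0.0083] 0.1006291705992258
```

```bash
python3 -m crank '[[255,[2,0,0],0],[255,[2,0,0],0],[255,[2,0,0],0],[255,[2,0,0],0],[255,[2,0,0],0],[255,[2,0,0],0],[255,[2,0,0],0],[255,[2,0,0],0],[255,[2,0,0],0],[255,[2,0,0],0],[255,[1,0,0],0],[255,[0,0,0],0],[255,[0,0,0],0]]'
python3 -c "
from m import *
wrist()"
```

```text
t: 8.4
tcp_pos: [0.5276, -0.2412, 0.0424]
ee_rot: [-180.0, -0.0, 122.2]
ft_force: [1.0, -0.7, 0.4]
finger_gap: 0.0001
grip_force: 0.7
tcp local -0.0434 z 0.04237953209534693 F [ 2.3 -0.7  1.5]
boss 6470 [-0.0157  0.0009  0.0177] mid 0.0010211364332798883 0.0002367667764285224
cleat -1 148 [-0.0045  0.0019  0.0084] 0.10054955083721162
cleat 1 145 [-0.0048  0.0022  0.0087] 0.1005573068437396
```

```bash
python3 -m crank '[[255,[-3,0,0],0],[255,[-6,0,0],0],[255,[-8,0,0],0],[255,[-3,0,0],0],[255,[0,0,-10],0],[255,[0,0,-20],0],[255,[0,0,-30],0],[255,[0,0,-35],0],[255,[0,0,-35],0],[120,[0,0,-30],0],[60,[0,0,-18],0],[0,[0,0,0],0]]'
python3 - <<'E'
from m import *
go(.575,.281,.22)
im,d,W=cloud("top");B=box(370,530,190,310)
tray(W,im,B);z=W[...,2]
x,y=loc(W,B&(z>.104)&(z<.115)&(im.max(-1)<110));k=(abs(y)<.03)&(abs(x)<.06);print(np.percentile(x[k],[2,50,98]),k.sum())
E
```

```text
t: 9.45
tcp_pos: [0.5407, -0.2595, 0.2261]
ee_rot: [179.8, 0.4, 122.2]
ft_force: [0.5, -0.7, -0.3]
finger_gap: 0.0356
grip_force: 0.0
tcp [ 0.5407 -0.2595  0.2261] [179.76   0.37 122.19] t 9.45 F [ 0.5 -0.7 -0.3] gap 0.035631935214393146
 shift tool now mm [439.2 317.    4.5] at target yaw [439.1 317.1   6.1] turn [ 0.004  0.006 -0.   ]
tray c [ 0.5039 -0.2049] size [0.0842 0.3007] angle 121.87
floor slope [-0.0011 -0.0021  0.0758]
[-0.02123522 -0.0025577   0.01560349] 245
```

```bash
python3 -m crank '[[0,[12,9,0],0],[0,[25,18,0],0],[0,[26,19,0],0],[0,[26,19,0],0],[0,[26,19,0],0],[0,[26,19,0],0],[0,[26,19,0],0],[0,[26,19,0],0],[0,[26,19,0],0],[0,[26,19,0],0],[0,[26,19,0],0],[0,[26,19,0],0],[0,[26,19,0],0],[0,[26,19,0],0],[0,[26,18,0],0],[0,[26,18,0],0],[0,[25,17,0],0],[0,[13,10,0],0],[0,[0,0,0],0],[0,[0,0,0],0]]'
python3 - <<'E'
from m import *
im,d,W=cloud("wrist");save(im,"w4");z=W[...,2]
m=(z>.082)&(z<.095);n,l,st,ce=cv2.connectedComponentsWithStats(m.astype(np.uint8))
for i in range(1,n):
    if st[i,4]>300: circ(W,l==i,f"comp{st[i]}")
go(.575,.281,-.01)
E
```

```text
t: 11.17
tcp_pos: [0.5724, 0.2828, 0.219]
ee_rot: [-179.8, 0.0, 122.3]
ft_force: [-0.6, -0.2, 0.6]
finger_gap: 0.0854
grip_force: 0.0
comp[ 216    0   53   43 1874] 1874 c [0.4253 0.3755] r 0.0241 z 0.0885 mean [0.4282 0.3722]
comp[172 139  41  40 606] 606 c [0.4415 0.2231] r 0.0223 z 0.0893 mean [0.4469 0.2324]
comp[ 301  156   44   42 1435] 1435 c [0.5739 0.2828] r 0.0241 z 0.0884 mean [0.5732 0.2838]
comp[474 164  94  54 669] 669 c [0.7688 0.3882] r 0.0552 z 0.0886 mean [0.7689 0.3888]
comp[518 269  93  45 875] 875 c [0.9116 0.32  ] r 0.0585 z 0.0883 mean [0.9122 0.3214]
comp[365 324  35  31 852] 852 c [0.7654 0.1328] r 0.0243 z 0.0882 mean [0.7633 0.135 ]
tcp [0.5727 0.2819 0.2192] [-1.7986e+02  1.0000e-02  1.2224e+02] t 11.2167 F [-0.1 -0.5 -0.7] gap 0.08574580276434313
 shift tool now mm [ -1.9   2.1 229.2] at target yaw [ -2.    1.5 229.2] turn [-0.002  0.     0.001]
```

View pics/w4.png

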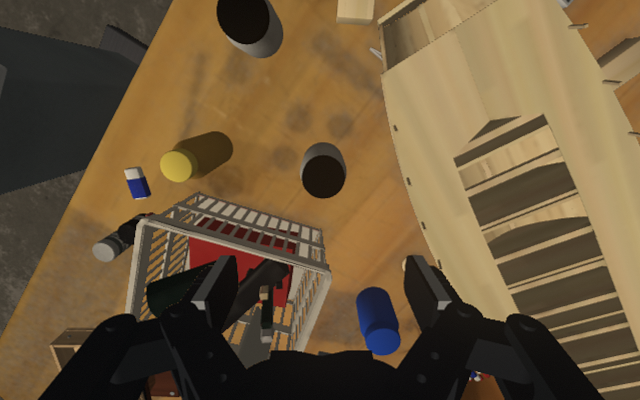

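The wrist view shows jar A's cap at (323,175), lined up with the open fingers at (215,280) and (425,275). I'll go down and grip it.

```bash
python3 -m crank '[[0,[-1,1,15],0],[0,[0,0,30],0],[0,[0,0,30],0],[0,[0,0,30],0],[0,[0,0,30],0],[0,[0,0,25],0],[0,[0,0,20],0],[0,[0,0,18],0],[0,[0,0,15],0],[0,[0,0,10],0],[0,[0,0,5],0],[0,[0,0,0],0],[255,[0,0,0],0],[255,[0,0,0],0],[255,[0,0,0],0],[255,[0,0,0],0],[255,[0,0,0],0],[255,[0,0,0],0],[255,[0,0,0],0]]'
```

```text
t: 12.8
tcp_pos: [0.5759, 0.2826, -0.0061]
ee_rot: [179.9, 0.0, 122.2]
ft_force: [-0.8, -1.1, 6.1]
finger_gap: 0.0535
grip_force: 64.0
```

```bash
python3 -m crank '[[255,[0,0,-5],0],[255,[0,0,-10],0],[255,[0,0,-15],0],[255,[0,0,-10],0],[255,[0,0,0],0]]'
python3 - <<'E'
from m import *
im,d,W=cloud("scene");save(cv2.resize(im[150:310,190:330],None,fx=4,fy=3.7),"s2")
E
```

```text
t: 13.22
tcp_pos: [0.5766, 0.2831, 0.0353]
ee_rot: [179.8, 0.0, 122.2]
ft_force: [0.4, 0.4, -1.6]
finger_gap: 0.054
grip_force: 63.4
```

View pics/s2.png

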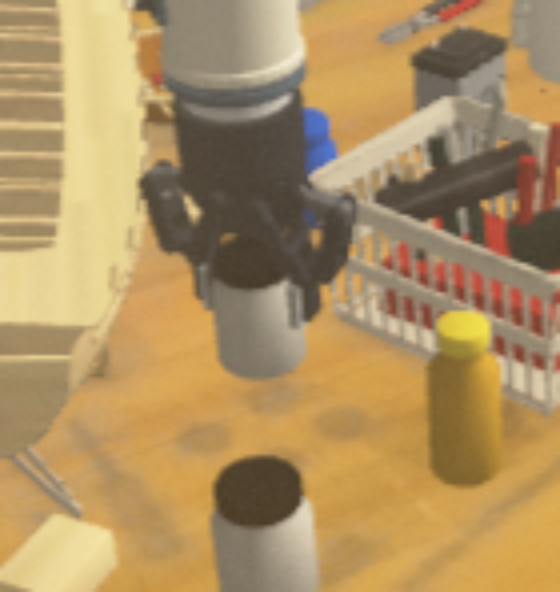

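Jar A is held upright in the fingers at (255,300), clear of jar B and the bottle. I'll raise it and carry it over.

```bash
python3 -m crank '[[255,[0,0,-15],0],[255,[0,0,-30],0],[255,[0,0,-35],0],[255,[0,0,-35],0],[255,[0,0,-35],0],[255,[0,0,-25],0],[255,[0,0,-15],0],[255,[0,0,0],0]]'; python3 -c "
from m import *
go(.5612,-.2944,.215)"
```

```text
t: 13.93
tcp_pos: [0.5767, 0.283, 0.226]
ee_rot: [179.7, 0.0, 122.2]
ft_force: [0.1, -0.1, -1.9]
finger_gap: 0.0538
grip_force: 63.8
tcp [0.5767 0.283  0.226 ] [1.7968e+02 4.0000e-02 1.2220e+02] t 13.9333 F [ 0.1 -0.1 -1.9] gap 0.053841925583296396
 shift tool now mm [-480.4 -320.8    9.5] at target yaw [-480.4 -320.8   11. ] turn [ 0.006  0.001 -0.   ]
```

```bash
python3 -m crank '[[255,[-8,-5,0],0],[255,[-16,-11,0],0],[255,[-24,-16,0],0],[255,[-28,-19,0],0],[255,[-29,-20,0],0],[255,[-30,-20,0],0],[255,[-30,-20,0],0],[255,[-30,-20,0],0],[255,[-30,-20,0],0],[255,[-30,-20,0],0],[255,[-30,-20,0],0],[255,[-30,-20,0],0],[255,[-30,-20,0],0],[255,[-30,-20,0],0],[255,[-29,-19,0],0],[255,[-28,-17,0],0],[255,[-22,-11,0],0],[255,[-16,-8,0],0],[255,[-8,-4,0],0],[255,[-2,-1,0],0]]'
python3 -m crank '[[255,[0,0,0],0],[255,[0,0,0],0],[255,[0,0,0],0]]'; python3 -c "
from m import *
go(.5612,-.2944,.08);wrist()"
```

```text
t: 15.6
tcp_pos: [0.5668, -0.2907, 0.2207]
ee_rot: [-179.9, -0.1, 122.1]
ft_force: [0.3, 1.4, -2.0]
finger_gap: 0.0541
grip_force: 63.7
t: 15.85
tcp_pos: [0.5676, -0.2883, 0.2223]
ee_rot: [180.0, -0.0, 122.3]
ft_force: [0.0, -0.1, -1.4]
finger_gap: 0.0539
grip_force: 63.7
tcp [ 0.5676 -0.2883  0.2223] [ 1.8000e+02 -3.0000e-02  1.2227e+02] t 15.85 F [ 0.  -0.1 -1.4] gap 0.05385432147654752
 shift tool now mm [ -1.8  -8.7 142.3] at target yaw [ -1.8  -8.7 142.3] turn [ 0.    -0.001  0.001]
tcp local -0.1046 z 0.22244621741770162 F [-0.6  0.5 -1.9]
boss 1522 [-0.0183 -0.0005  0.0171] mid -0.0005890019143091098 0.00015353954775167378
cleat -1 31 [-0.0044  0.0019  0.0083] 0.10059885198309237
cleat 1 26 [-0.0041  0.0029  0.0082] 0.10084433602363399
```

```bash
python3 -m crank '[[255,[-1,-4.5,10],0],[255,[-0.8,-4.2,20],0],[255,[0,0,25],0],[255,[0,0,25],0],[255,[0,0,20],0],[255,[0,0,15],0],[255,[0,0,10],0],[255,[0,0,7],0],[255,[0,0,4],0],[255,[0,0,2],0],[255,[0,0,2],0],[255,[0,0,1],0],[255,[0,0,1],0],[255,[0,0,1],0],[255,[0,0,1],0],[255,[0,0,0],0],[255,[0,0,0],0]]'
python3 -c "
from m import *
go(.5612,-.2944,.07)"
```

```text
t: 17.32
tcp_pos: [0.5612, -0.2959, 0.0784]
ee_rot: [180.0, 0.0, 122.2]
ft_force: [-0.3, 0.1, -2.1]
finger_gap: 0.0539
grip_force: 63.7
tcp [ 0.5612 -0.2959  0.0784] [180.    0.  122.2] t 17.3167 F [-0.3  0.1 -2.1] gap 0.05387673415675017
 shift tool now mm [1.2 0.8 8.4] at target yaw [1.2 0.8 8.4] turn [0. 0. 0.]
```

```bash
python3 -m crank '[[255,[0.5,0.5,1.5],0],[255,[0,0,1.5],0],[255,[0,0,1.5],0],[255,[0,0,1],0],[255,[0,0,1],0],[255,[0,0,0],0],[255,[0,0,0],0]]'
python3 -c "
from m import *
go(.5612,-.2944,.07)"
```

```text
t: 17.9
tcp_pos: [0.5613, -0.2952, 0.0718]
ee_rot: [-180.0, -0.0, 122.2]
ft_force: [0.7, 0.6, -1.8]
finger_gap: 0.0537
grip_force: 63.7
tcp [ 0.5613 -0.2952  0.0718] [-1.800e+02 -1.000e-02  1.222e+02] t 17.9 F [ 0.7  0.6 -1.8] gap 0.05367348672957896
 shift tool now mm [0.7 0.3 1.8] at target yaw [0.7 0.3 1.8] turn [-0. -0. -0.]
```

```bash
python3 -m crank '[[255,[0,0,0.8],0],[255,[0,0,0.6],0],[255,[0,0,0],0],[255,[0,0,0],0]]'
python3 -m crank '[[255,[0,0,0.5],0],[255,[0,0,0],0],[255,[0,0,0],0]]'
python3 -m crank '[[255,[0,0,0.5],0],[255,[0,0,0],0],[255,[0,0,0],0]]'
```

```text
t: 18.23
tcp_pos: [0.5613, -0.2952, 0.0704]
ee_rot: [-180.0, -0.0, 122.2]
ft_force: [0.7, -0.1, -1.0]
finger_gap: 0.0539
grip_force: 63.7
t: 18.48
tcp_pos: [0.5613, -0.2952, 0.07]
ee_rot: [-180.0, -0.0, 122.2]
ft_force: [0.7, -0.1, -2.5]
finger_gap: 0.0537
grip_force: 63.7
t: 18.73
tcp_pos: [0.5613, -0.2952, 0.0694]
ee_rot: [-180.0, -0.0, 122.2]
ft_force: [0.2, 0.3, -1.8]
finger_gap: 0.0533
grip_force: 63.7
```

```bash
python3 -m crank '[[255,[0,0,0.5],0],[255,[0,0,0],0],[255,[0,0,0],0]]' | grep -E 'tcp|ft'
python3 -m crank '[[255,[0,0,0.5],0],[255,[0,0,0],0],[255,[0,0,0],0]]'| grep -E 'tcp|ft'
python3 -m crank '[[255,[0,0,0],0]]'| grep -E 'tcp|ft'
python3 - <<'E'
from m import *
im,d,W=cloud("scene");z=W[...,2]
x,y=loc(W,(z>.0)&(z<.3));m=(z>0)&(z<.3)
P=W[m];k=(abs(x+.108)<.03)&(abs(y)<.032)&(P[:,2]>.11)&(im[m].min(-1)>130)
print(k.sum()); 
im,d,W=cloud("top");tray(W,im,box(370,530,190,310))
save(cv2.resize(cloud("scene")[0][100:240,350:490],None,fx=4,fy=4),"s3")
E
```

```text
tcp_pos: [0.5613, -0.2952, 0.069]
ft_force: [-0.3, -0.4, -0.8]
tcp_pos: [0.5614, -0.2953, 0.0687]
ft_force: [-1.0, -0.5, 2.4]
tcp_pos: [0.5614, -0.2953, 0.0687]
ft_force: [-0.6, -2.3, 1.7]
38
tray c [ 0.4948 -0.19  ] size [0.0841 0.2672] angle 121.65
floor slope [ 0.0013 -0.0036  0.0761]
```

View pics/s3.png

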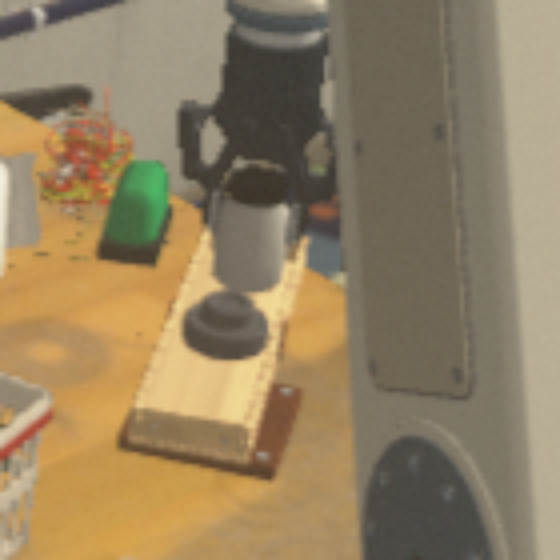

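The jar is standing in the tray at (255,240), touching lightly, and the tray is level. I'll ease up slightly and release it.

```bash
python3 -m crank '[[255,[0,0,-0.4],0],[255,[0,0,0],0]]' | grep -E 'tcp|ft'
python3 -m crank '[[100,[0,0,0],0],[92,[0,0,0],0],[86,[0,0,0],0],[80,[0,0,0],0],[74,[0,0,0],0],[66,[0,0,0],0],[50,[0,0,0],0],[30,[0,0,0],0],[10,[0,0,0],0],[0,[0,0,0],0],[0,[0,0,0],0]]'
python3 -m crank '[[0,[0,0,-5],0],[0,[0,0,-10],0],[0,[0,0,-20],0],[0,[0,0,-30],0],[0,[0,0,-30],0],[0,[0,0,-30],0],[0,[0,0,-20],0],[0,[0,0,-8],0],[0,[0,0,0],0]]'
python3 - <<'E'
from m import *
go(.4267,.3740,.22)
im,d,W=cloud("wrist");save(im,"w5");z=W[...,2]
for a,b,n in((.155,.17,"jar"),(.103,.113,"boss")):
    x,y=loc(W,(z>a)&(z<b)&(im.max(-1)<110));k=(abs(x)<.15)&(abs(y)<.032);x,y=x[k],y[k]
    if len(x)>20:print(n,len(x),np.percentile(x,[2,50,98]).round(4),np.percentile(y,[2,50,98]).round(4))
x,y=loc(W,(z>.07)&(z<.08));zz=W[(z>.07)&(z<.08)][:,2];k=(x>.03)&(x<.13)&(abs(y)<.03);print("floor fit",np.polyfit(x[k],zz[k],1),k.sum())
E
```

```text
tcp_pos: [0.5614, -0.2952, 0.0689]
ft_force: [-0.2, -0.4, 0.6]
t: 20.55
tcp_pos: [0.5613, -0.2952, 0.0689]
ee_rot: [-180.0, 0.0, 122.2]
ft_force: [0.1, 0.4, 0.3]
finger_gap: 0.0853
grip_force: 0.0
t: 21.3
tcp_pos: [0.5625, -0.2958, 0.2249]
ee_rot: [179.9, 0.2, 122.2]
ft_force: [0.1, 0.5, 0.3]
finger_gap: 0.0852
grip_force: 0.0
tcp [ 0.5625 -0.2958  0.2249] [179.87   0.23 122.2 ] t 21.3 F [0.1 0.5 0.3] gap 0.08520304231299979
 shift tool now mm [639.2 242.    2.9] at target yaw [639.2 242.    4.9] turn [0.002 0.004 0.   ]
jar 2255 [-0.1261 -0.1036 -0.0828] [-0.0205  0.0005  0.0216]
boss 1595 [-0.0799 -0.0011  0.0166] [-0.0175  0.0004  0.0182]
floor fit [-0.00243937  0.07570872] 2299
```

```bash
python3 -m crank '[[0,[12,5,0],0],[0,[24,9,0],0],[0,[33,12,0],0],[0,[36,14,0],0],[0,[36,14,0],0],[0,[36,14,0],0],[0,[36,14,0],0],[0,[36,14,0],0],[0,[36,14,0],0],[0,[36,14,0],0],[0,[36,14,0],0],[0,[36,14,0],0],[0,[36,14,0],0],[0,[36,13,0],0],[0,[36,13,0],0],[0,[36,13,0],0],[0,[36,13,0],0],[0,[33,12,0],0],[0,[21,8,0],0],[0,[12,4,0],0]]'
python3 -m crank '[[0,[0,0,0],0],[0,[0,0,0],0],[0,[0,0,0],0]]'
python3 - <<'E'
from m import *
im,d,W=cloud("wrist");z=W[...,2]
m=(z>.082)&(z<.095)&(np.hypot(W[...,0]-.4267,W[...,1]-.374)<.04);circ(W,m,"jarB")
q=W[m];c=(np.percentile(q[:,:2],1,axis=0)+np.percentile(q[:,:2],99,axis=0))/2;print(c);go(c[0],c[1],-.006)
E
```

```text
t: 23.02
tcp_pos: [0.4232, 0.3766, 0.2198]
ee_rot: [-179.8, -0.0, 122.3]
ft_force: [-0.3, 0.3, 0.0]
finger_gap: 0.0852
grip_force: 0.0
t: 23.27
tcp_pos: [0.4253, 0.3731, 0.2211]
ee_rot: [-179.9, 0.0, 122.2]
ft_force: [0.8, 0.7, -0.6]
finger_gap: 0.0851
grip_force: 0.0
jarB 1438 c [0.4247 0.3761] r 0.024 z 0.0884 mean [0.4241 0.3771]
[0.42436451 0.37663095]
tcp [0.4256 0.373  0.2214] [-1.7993e+02  3.0000e-02  1.2215e+02] t 23.3167 F [0.6 0.8 0.7] gap 0.0847600860474275
 shift tool now mm [  3.8   1.2 227.4] at target yaw [  3.7   0.9 227.4] turn [-0.001  0.001 -0.001]
```

```bash
python3 -m crank '[[0,[2.5,1,15],0],[0,[0,0,30],0],[0,[0,0,30],0],[0,[0,0,30],0],[0,[0,0,30],0],[0,[0,0,26],0],[0,[0,0,20],0],[0,[0,0,18],0],[0,[0,0,14],0],[0,[0,0,9],0],[0,[0,0,5],0],[0,[0,0,0],0],[255,[0,0,0],0],[255,[0,0,0],0],[255,[0,0,0],0],[255,[0,0,0],0],[255,[0,0,0],0],[255,[0,0,0],0],[255,[0,0,0],0]]'
python3 -m crank '[[255,[0,0,-5],0],[255,[0,0,-10],0],[255,[0,0,-25],0],[255,[0,0,-35],0],[255,[0,0,-38],0],[255,[0,0,-38],0],[255,[0,0,-35],0],[255,[0,0,-25],0],[255,[0,0,-10],0],[255,[0,0,-5],0],[255,[0,0,0],0]]'; python3 -c "
from m import *
e=TC+TX*(.108+.0018);print(e);go(*e,.21)"
```

```text
t: 24.9
tcp_pos: [0.4255, 0.3774, -0.0037]
ee_rot: [179.9, -0.0, 122.2]
ft_force: [-0.8, -2.5, 8.6]
finger_gap: 0.0536
grip_force: 62.9
t: 25.82
tcp_pos: [0.4251, 0.3772, 0.2213]
ee_rot: [180.0, -0.0, 122.2]
ft_force: [0.3, 0.2, -2.9]
finger_gap: 0.0536
grip_force: 63.8
[ 0.44609018 -0.11158799]
tcp [0.4251 0.3772 0.2213] [ 1.7995e+02 -1.0000e-02  1.2220e+02] t 25.8167 F [ 0.3  0.2 -2.9] gap 0.05356513180324539
 shift tool now mm [-424.8 -242.7   11. ] at target yaw [-424.8 -242.7   11.3] turn [ 0.001 -0.     0.   ]
```

```bash
python3 -m crank '[[255,[-8,-5,0],0],[255,[-16,-9,0],0],[255,[-24,-14,0],0],[255,[-28,-16,0],0],[255,[-28,-16,0],0],[255,[-28,-16,0],0],[255,[-28,-16,0],0],[255,[-28,-16,0],0],[255,[-28,-16,0],0],[255,[-28,-16,0],0],[255,[-28,-16,0],0],[255,[-28,-16,0],0],[255,[-28,-16,0],0],[255,[-27,-15,0],0],[255,[-26,-15,0],0],[255,[-22,-12,0],0],[255,[-14,-8,0],0],[255,[-7,-4,0],0],[255,[-3,-2,0],0],[255,[0,0,0],0]]'
python3 -m crank '[[255,[0,0,0],0],[255,[0,0,0],0]]'; python3 -c "
from m import *
e=TC+TX*(.1085+.0018);go(*e,.08)"
```

```text
t: 27.48
tcp_pos: [0.4452, -0.1143, 0.2198]
ee_rot: [-179.9, -0.1, 122.1]
ft_force: [0.1, 0.9, -2.4]
finger_gap: 0.0534
grip_force: 63.8
t: 27.65
tcp_pos: [0.4459, -0.1133, 0.2205]
ee_rot: [-180.0, -0.0, 122.3]
ft_force: [0.3, -0.7, -1.5]
finger_gap: 0.0536
grip_force: 63.8
tcp [ 0.4459 -0.1133  0.2205] [-1.7998e+02 -4.0000e-02  1.2225e+02] t 27.65 F [ 0.3 -0.7 -1.5] gap 0.05360982777281219
 shift tool now mm [  1.7   1.1 140.5] at target yaw [  1.8   1.  140.5] turn [-0.    -0.001  0.001]
```

```bash
python3 -m crank '[[255,[1.5,1,10],0],[255,[0,0,20],0],[255,[0,0,25],0],[255,[0,0,25],0],[255,[0,0,20],0],[255,[0,0,15],0],[255,[0,0,10],0],[255,[0,0,7],0],[255,[0,0,5],0],[255,[0,0,3],0],[255,[0,0,2],0],[255,[0,0,2],0],[255,[0,0,1],0],[255,[0,0,0],0],[255,[0,0,0],0]]'
python3 -m crank '[[255,[0,0,1],0],[255,[0,0,1],0],[255,[0,0,0.5],0],[255,[0,0,0],0],[255,[0,0,0],0]]' | grep -E 'tcp|ft'
python3 -m crank '[[255,[0,0,0],0]]' | grep -E 'tcp|ft'
```

```text
t: 28.9
tcp_pos: [0.4464, -0.1125, 0.0762]
ee_rot: [180.0, 0.0, 122.2]
ft_force: [-0.2, -0.3, -2.5]
finger_gap: 0.0539
grip_force: 63.8
tcp_pos: [0.4462, -0.1124, 0.0734]
ft_force: [0.4, 0.2, -1.9]
tcp_pos: [0.4463, -0.1124, 0.0734]
ft_force: [-0.5, 0.5, -1.8]
```

```bash
python3 -m crank '[[255,[0,0,0.6],0],[255,[0,0,0.4],0],[255,[0,0,0],0],[255,[0,0,0],0]]' | grep -E 'tcp|ft'
python3 -m crank '[[255,[0,0,0],0]]' | grep ft
python3 -m crank '[[255,[0,0,0.4],0],[255,[0,0,0],0]]' | grep -E 'tcp|ft'
python3 -m crank '[[255,[0,0,0],0]]' | grep ft
```

```text
tcp_pos: [0.4462, -0.1124, 0.0723]
ft_force: [-1.9, -0.1, -2.8]
ft_force: [0.2, -0.6, -2.3]
tcp_pos: [0.4462, -0.1124, 0.0719]
ft_force: [0.5, 0.4, -0.8]
ft_force: [-0.5, 0.1, -1.5]
```

```bash
for i in 1 2; do python3 -m crank '[[255,[0,0,0.3],0],[255,[0,0,0],0]]' | grep -E 'tcp|ft'
python3 -m crank '[[255,[0,0,0],0]]' | grep ft; done
```

```text
tcp_pos: [0.4462, -0.1124, 0.0717]
ft_force: [-0.4, 1.5, -2.6]
ft_force: [-0.3, -0.1, -2.4]
tcp_pos: [0.4463, -0.1124, 0.0714]
ft_force: [-0.6, -0.4, -1.4]
ft_force: [0.9, -0.1, -1.5]
```

```bash
python3 -m crank '[[255,[0,0,0.4],0],[255,[0,0,0],0]]' | grep -E 'tcp|ft'
python3 -m crank '[[255,[0,0,0],0]]' | grep ft
python3 -m crank '[[255,[0,0,0.3],0],[255,[0,0,0],0]]' | grep -E 'tcp|ft'
python3 -m crank '[[255,[0,0,0],0]]' | grep ft
```

```text
tcp_pos: [0.4463, -0.1124, 0.0713]
ft_force: [-0.8, 0.8, 4.9]
ft_force: [-2.6, 0.5, 4.3]
tcp_pos: [0.4462, -0.1123, 0.0711]
ft_force: [-2.9, 1.0, 8.1]
ft_force: [-2.5, 1.0, 8.1]
```

```bash
python3 -m crank '[[255,[0,0,-0.4],0],[255,[0,0,0],0]]' | grep -E 'tcp|ft'
python3 -m crank '[[255,[0,0,0],0]]' | grep ft
```

```text
tcp_pos: [0.4464, -0.1125, 0.0713]
ft_force: [-1.4, -0.2, 4.6]
ft_force: [-2.4, -0.6, 5.8]
```

```bash
python3 -m crank '[[255,[0,0,-0.3],0],[255,[0,0,0],0]]' | grep -E 'tcp|ft'
python3 -m crank '[[255,[0,0,-0.2],0],[255,[0,0,0],0]]' | grep -E 'tcp|ft'
python3 -m crank '[[255,[0,0,0],0]]' | grep ft
```

```text
tcp_pos: [0.4464, -0.1124, 0.0713]
ft_force: [-0.1, -0.3, 3.5]
tcp_pos: [0.4461, -0.1123, 0.0714]
ft_force: [-0.3, 0.2, -1.3]
ft_force: [-0.2, 0.2, -1.5]
```

The jar is now barely touching. I'll release it and withdraw.

```bash
python3 -m crank '[[100,[0,0,0],0],[92,[0,0,0],0],[86,[0,0,0],0],[80,[0,0,0],0],[74,[0,0,0],0],[66,[0,0,0],0],[50,[0,0,0],0],[30,[0,0,0],0],[10,[0,0,0],0],[0,[0,0,0],0],[0,[0,0,0],0]]' | grep -E 'tcp|ft|gap'
python3 -m crank '[[0,[0,0,-5],0],[0,[0,0,-10],0],[0,[0,0,-20],0],[0,[0,0,-30],0],[0,[0,0,-30],0],[0,[0,0,-30],0],[0,[0,0,-20],0],[0,[0,0,-8],0],[0,[25,0,0],0],[0,[40,0,0],0],[0,[40,0,0],0],[0,[40,0,0],0],[0,[40,0,0],0],[0,[40,0,0],0],[0,[25,0,0],0],[0,[0,0,0],0],[0,[0,0,0],0]]'
python3 - <<'E'
from m import *
im,d,W=cloud("top");B=box(360,540,180,320);c,ax=tray(W,im,B);z=W[...,2]
for a,b,n,lo,hi in((.155,.17,"jarM",-.15,-.06),(.155,.17,"jarP",.06,.15),(.103,.113,"boss",-.05,.05)):
    x,y=loc(W,B&(z>a)&(z<b));k=(x>lo)&(x<hi)&(abs(y)<.034);x,y=x[k],y[k]
    if len(x)>20:print(n,len(x),np.percentile(x,[2,50,98]).round(4),np.percentile(y,[2,50,98]).round(4))
save(cv2.resize(im[160:330,230:550],None,fx=2.5,fy=2.5),"t2")
E
```

```text
tcp_pos: [0.4463, -0.1124, 0.0716]
ft_force: [-0.3, 0.1, -0.1]
finger_gap: 0.0852
t: 34.07
tcp_pos: [0.3122, 0.0999, 0.2245]
ee_rot: [180.0, 0.0, 122.4]
ft_force: [0.2, 0.3, 0.4]
finger_gap: 0.0855
grip_force: 0.0
tray c [ 0.504  -0.2049] size [0.0842 0.302 ] angle 121.83
floor slope [-0.0005  0.0017  0.076 ]
jarM 407 [-0.1283 -0.1058 -0.0844] [-0.0212  0.0005  0.0217]
jarP 419 [0.0849 0.1068 0.1281] [-0.0204  0.0008  0.0225]
boss 244 [-0.0202 -0.0028  0.0149] [-0.0176  0.0005  0.0178]
```

View pics/t2.png

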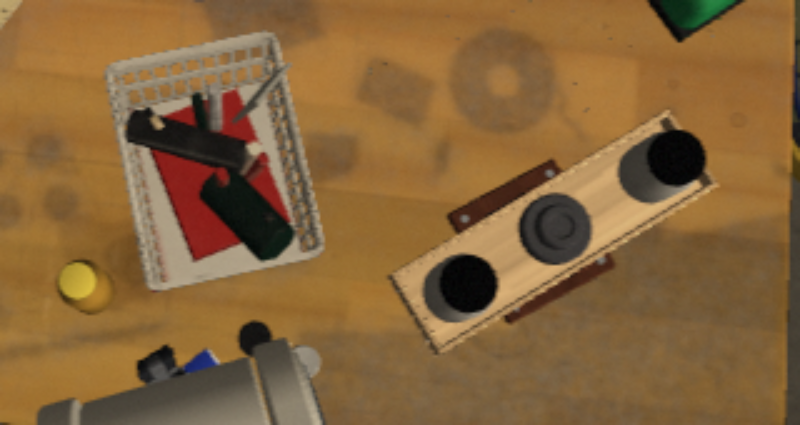

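The final picture shows the weight in the middle at (557,228), the jars upright at each end at (467,285) and (675,157), and the tray level and unmoved. The bottle at (82,285) has not been touched.

```bash
python3 -c "
from station import job_done
print(job_done())"
```

```text
the job is handed in; nothing more can be done
None
```

The job is handed in: the weight is within about 3 mm of the tray's middle, a jar stands upright at each end, the tray is level and in place, and the bottle was left alone; the second jar briefly pressed with about 10 N while being set down, but nothing tipped.

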